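# Vial block through the height gauge

### The job

Press the three white caps on the teal vial block fully home, then slide the block along the bench, cap end first, under the yellow bridge bar of the height gauge to check that it clears, never lifting it or forcing it against the bar. Feel for the white spring plunger of the red stop behind the bar: press the block's front end on it gently, with about 8 N and never more than 15 N, then let go and leave the block there, touching the plunger. Leave everything else alone.

Things in the scene. Friction and masses are not known exactly. Their poses are not given: they have to be found in the camera images.
- rack: the vial block: teal bar 140 long (its x), 44 wide (its y), 36 mm high, 0.3 to 0.55 kg, loose; sliding it takes 2 to 9 N. Origin at the centre of its underside; +x points to its front end, which carries three capped vials. The rear is plain, with a white pad on top and no caps from x = -70 to +6 mm; it can be gripped across the 44 mm width, best near x = -50 mm
- rack_mid (a point): centre of the vial block, 18 mm above its underside; axes as the block's
- rack_front (a point): centre line of the vial block's flat front face (70 mm ahead of its middle), 24 mm above its underside; axes as the block's
- gauge: height gauge, fixed. Origin on the bench under the middle of the yellow bridge bar; x is the direction in which the block is pushed through, y across, z up. Bar 8 mm thick along x, underside 58.5 and top 67.5 mm above the bench, on dark posts 16 mm thick along x. Posts and 12 mm high side rails (x = -12 to 133 mm) leave a lane 54 mm wide, whose floor is the bare bench
- stop: end stop: red bracket fixed across the rails. Origin at bench height under its middle, 119 mm beyond the bar; axes as the gauge's. Its spindle, 22 mm up, carries a white spring plunger, 22 mm wide, facing the bar. The spindle setting differs and is not given: the plunger's free face lies 70 to 84 mm beyond the bar's middle, to be found by feel. Well damped, it yields 1 mm per 4 N, 8 mm at most
- bar: the yellow bridge bar, fixed to the gauge; origin and axes the same as the gauge's (bench height, below the bar's middle)
- cap1_top (a point): centre of the top face of the white cap nearest the block's front end. Caps are round, 18 mm wide, 12 mm tall, with an orange dot, in a row 21 mm apart along the block's centre line (57, 36 and 15 mm ahead of the block's middle); this point is 56 mm above the bench when the cap is fully home
- cap1 (a joint): how far cap 1 (nearest the block's front end) stands proud, m: 0 is fully home, 0.005 to 0.010 at the start. It is a tight push fit: it moves down under about 6 N and stays where it is left
- cap2_top (a point): centre of the top face of the white cap in the middle of the row. Caps are round, 18 mm wide, 12 mm tall, with an orange dot, in a row 21 mm apart along the block's centre line (57, 36 and 15 mm ahead of the block's middle); this point is 56 mm above the bench when the cap is fully home
- cap2 (a joint): how far cap 2 (in the middle of the row) stands proud, m: 0 is fully home, 0.005 to 0.010 at the start. It is a tight push fit: it moves down under about 6 N and stays where it is left
- cap3_top (a point): centre of the top face of the white cap farthest from the block's front end. Caps are round, 18 mm wide, 12 mm tall, with an orange dot, in a row 21 mm apart along the block's centre line (57, 36 and 15 mm ahead of the block's middle); this point is 56 mm above the bench when the cap is fully home
- cap3 (a joint): how far cap 3 (farthest from the block's front end) stands proud, m: 0 is fully home, 0.005 to 0.010 at the start. It is a tight push fit: it moves down under about 6 N and stays where it is left
- flask1: bystander: empty conical glass flask, 72 mm wide, 110 mm high; origin at the centre of its underside
- flask2: bystander: empty conical glass flask like flask1; origin at the centre of its underside
- flask3: bystander: empty conical glass flask like flask1; origin at the centre of its underside
- done_block: bystander: a grey vial block, already checked, 140 x 44 mm, 56 mm high over its caps; origin at the centre of its underside
- wash_bottle: bystander: white wash bottle with a red cap and spout, 64 mm wide, 185 mm high; origin at the centre of its underside
- reagent_jar: bystander: amber jar with a black cap, 60 mm wide, 90 mm high; origin at the centre of its underside
Mind the look-alikes: they are no part of the job. What is shaped like the rack but blue, brown or purple is not meant.

How it is judged (in metres and radians):
On the way, in this order (a step that is already met when the one before it is completed fails the run):
1. all three caps pressed home (each less than 2 mm proud) (value of joint each of cap1, cap2, cap3 below 0.002 m), for 0.2 s.
2. all three caps have passed under the bar, the block lying between the rails (x of cap3_top in the frame of gauge above 0.008 m and y of rack_mid in the frame of gauge between -0.008 and 0.008 m), for 0.1 s.
3. the block's front presses on the stop's plunger with more than 2.5 N (contact force between rack and stop above 2.5 N), for 0.2 s.
At the end, for the whole second after the job is handed in: The block rests flat on the bench between the gauge's rails, all three caps home (under 2 mm proud) and past the bar, square to the gauge within 0.08 rad and within 8 mm of its middle line, its front still touching the stop's plunger (over 0.2 N), the block let go and at rest (all of step 1 and all of step 2 and contact force between rack and stop above 0.2 N and angle between the x axis of rack and the x axis of gauge, either way round below 0.08 rad and height (world z) of rack below 0.004 m and angle between rack's own z axis and vertical below 0.05 rad and linear speed of rack below 0.01 m/s).
It fails at once if the block is pressed on the stop with more than 15 N (contact force between rack and stop above 15 N).
It fails at once if the block or its caps are forced against the bar with more than 12 N (contact force between rack and bar above 12 N).
It fails at once if the block is lifted more than 12 mm off the bench (height (world z) of rack above 0.012 m).
It fails at once if the block is tipped by more than 0.25 rad (angle between rack's own z axis and vertical above 0.25 rad).
It fails at once if a bystander is moved by more than 20 mm (distance of any of flask1, flask2, flask3, done_block, wash_bottle, reagent_jar from where it was at the start of the episode above 0.02 m).
It also fails if it takes over 72 s, if anything falls off the work surface, if the arm or the gripper's body presses on something with over 40 N, if the wrist force passes 120 N, or if a joint passes its speed limit or range.

### The arm

A 6-joint arm with a two-finger parallel gripper is mounted at the origin on the work surface. World frame = base frame: x ahead of the robot, y to its left, z up, the work surface at z = 0. Lengths are in mm, angles in rad, forces in N, time in s.
With the tool pointing down it reaches from about 275 to 1000 mm from the base axis. Payload 8.4 kg.
Tool frame: the origin (TCP) lies at the centre of the arm's flange, where the gripper is bolted on; the fingertips stand 173 mm ahead of it and the grasp point (between the pads) lies 155 mm ahead of it (r.nose_length is the distance from the TCP to the fingertips, in mm); z points along the fingers, y is the direction in which the jaws open and shut (so a half turn about z gives the same grasp; the last joint's range is limited). The gripper opens to 85 mm and grips with 20 to 120 N. Pads are 22 mm wide; open, the fingers measure 114 mm over their backs; the gripper's body (76 mm by 85 mm) begins 54 mm behind the grasp point. The pads swing forward as they close: fully open they stand 13 mm farther back than shut.
Start: joints at [-0.002, 0.353, 1.633, -0, 1.155, -0.002], TCP at [625.004, -0, 404.681] pointing down, gripper open.
Joint ranges: [-2.63, 2.63], [-0.92, 2.1], [0.06, 2.66], [-1.3, 4.44], [0, 2.69], [-3.02, 3.02]. Speed limits (rad/s): [2.22, 2.22, 2.79, 3.14, 3.14, 3.14].

### API

Orientations are given as [roll, pitch, yaw] about the fixed x, y, z axes, in that order (R = Rz(yaw) Ry(pitch) Rx(roll)).
In Python, from rig import r, grab_frame, workorder gives the robot as it stands.
- The arm moves only by the tool carry_out, never from a script. Its argument "steps" is a list that holds one entry, the list of rows, each a list of 5 numbers: the opening in per cent of the stroke, from 0 (shut) to 100 (fully open), then the shift along the tool's x, y, z in m, then the turn about the tool's z in degrees. In form: [[[jaw, x, y, z, spin], ...]]. A call has 1 to 8 rows; each row is the pose to reach, as a shift and turn from the pose measured when the call began, along the tool's axes at that moment; what a row does not reach only later rows make up. A row lasts 1/10 s, in which the tool goes at most 50 mm and 8.59 degrees, less where a joint would pass 70% of its speed; a pose out of reach is approached as far as the arm can. A call with a gripper value outside its range is refused whole. The fingers move at their own pace and stop on an object; "squeeze" is the grip in N (left out, the last holds). Time passes only in rows, so rows that repeat a pose let the fingers close. It gives the time, the measured TCP pose, the force and the opening at its end, in the units of the state.
- r.sense(): the state, without advancing time (a new reading comes with each control period).
- grab_frame(name): name is "scene" or "side" or "wrist"; returns a dict with "image" (384x512x3 uint8, red, green, blue), "intrinsics" (3x3 intrinsics, pixels), "eye" and "rotation" of the camera in the world; the wrist camera has in their place "T_tool_cam" (4x4, takes a point from camera to tool coordinates, whose origin is the TCP and whose axes are the flange's). Camera axes: x right, y up, looking along -z (the intrinsics and any distortion apply to the point x, -y, -z); pixel columns grow to the right and rows downward; lengths in mm; the calibration is good to about 2 mm. The wrist camera is an equidistant fisheye: a pixel r from the principal point sees the ray r / f radians off the axis. A picture is of the moment at which its call begins: read the wrist's pose just before it. There is no depth.
- workorder.sign_off(): hands the job in, once; it reports no verdict.
The state is a dict: "clock": time; "qpos": joint angles; "qvel": joint speeds; "joint_efforts": joint torques, N m; "eef_pos": TCP position; "tcp_rot": TCP orientation; "contact_force": force on the tool from outside, world axes, zero at the start; "wrist_torque": the same for the moment, N m; "opening": opening from 0.0 (shut) to 1.0 (fully open).
Only numpy, scipy, OpenCV 4.12 (cv2) and the standard library are available. Lean on these libraries where they do the work, as an engineer would, in place of code of your own. Each camera call takes 0.05 s, during which the arm holds its last target.

## Working session

There is one attempt and no reset: what is moved stays moved. The work goes in short steps, Python scripts to look and compute and a tool call to move; the robot and the scene stay as the last step left them, time stands still between calls to the robot, and variables do not carry over. Pictures are saved under pics/ and viewed, and the job is handed in when it is done.

Besides the shell and the picture viewer there is one more tool, called after ">>>" as a command line: name --argument value ..., lists and objects as JSON in quotes. carry_out: Moves the arm, as the interface text tells. Its arguments: {"type":"object","properties":{"steps":{"type":"array","items":{"type":"array","items":{"type":"array","items":{"type":"number"}}}},"squeeze":{"type":"number"}},"required":["steps"]}

```bash
ls; mkdir -p pics
cat > h.py <<'E'
import numpy as np, cv2
from rig import r, grab_frame, workorder
def snap(n,f):
    d=grab_frame(n); cv2.imwrite(f'pics/{f}.png',d['image'][:,:,::-1]); np.savez(f'{f}.npz',**d); return d
E
python3 - <<'E'
from h import *
print(r.sense())
for n in ['scene','side','wrist']:
    d=snap(n,n+'0'); print(n,{k:np.round(v,4).tolist() for k,v in d.items() if k!='image'})
E
```

```text
pics
{'clock': 0.0, 'qpos': array([-2.39445937e-03,  3.53670887e-01,  1.63413678e+00, -4.43325936e-06,
        1.15518918e+00, -2.38156397e-03]), 'qvel': array([ 0.00183749, -0.0003974 ,  0.00118641, -0.00041289,  0.00165426,
       -0.0007367 ]), 'joint_efforts': array([-2.03471049e-03, -6.05236173e+01, -3.42063046e+01, -2.62302356e-04,
        9.48130677e-03,  3.61521288e-06]), 'eef_pos': array([6.24767986e+02, 3.33322555e-03, 4.03946175e+02]), 'tcp_rot': array([-3.14018846e+00,  7.09182025e-07,  1.57078522e+00]), 'contact_force': array([-0.31451133, -0.19903107,  0.0482276 ]), 'wrist_torque': array([-0.0168573 ,  0.00356046, -0.00626636]), 'opening': 1.0025794312672338}
scene {'intrinsics': [[418.0877, 0.0, 248.8191], [0.0, 418.0877, 195.1041], [0.0, 0.0, 1.0]], 'eye': [1078.5284, 421.5502, 737.5663], 'rotation': [0.8495, 0.0089, 2.354]}
side {'intrinsics': [[424.6621, 0.0, 251.4971], [0.0, 424.6621, 186.9514], [0.0, 0.0, 1.0]], 'eye': [46.1089, -662.8911, 661.8945], 'rotation': [0.8932, -0.0056, -0.7387]}
wrist {'intrinsics': [[297.3186, 0.0, 256.2099], [0.0, 297.3186, 190.0384], [0.0, 0.0, 1.0]], 'T_tool_cam': [[-0.0019, 0.948, 0.3182, 81.4349], [1.0, 0.0018, 0.0006, -0.176], [-0.0, 0.3182, -0.948, 30.9359], [0.0, 0.0, 0.0, 1.0]]}
```

View pics/scene0.png

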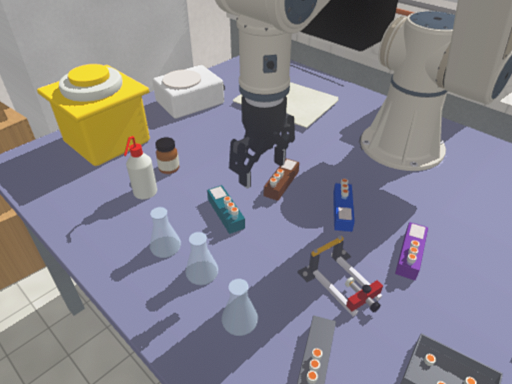

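View pics/side0.png

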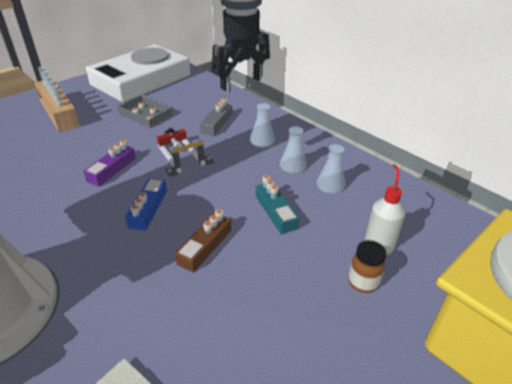

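View pics/wrist0.png

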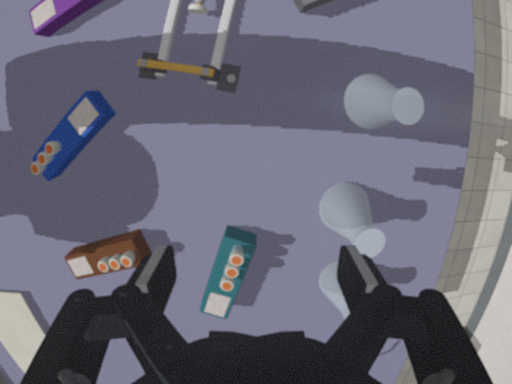

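```bash
cat >> h.py <<'E'
from scipy.spatial.transform import Rotation as R
def Rm(rpy): return R.from_euler('xyz',rpy).as_matrix()
def rays(name,d,px,pose=None):
    px=np.atleast_2d(np.asarray(px,float)); K=d['intrinsics']
    u=(px[:,0]-K[0,2])/K[0,0]; v=(px[:,1]-K[1,2])/K[1,1]
    if name=='wrist':
        th=np.hypot(u,v); s=np.where(th>1e-9,np.sin(th)/np.maximum(th,1e-9),1)
        c=np.stack([u*s,-v*s,-np.cos(th)],1); T=d['T_tool_cam']
        A=Rm(pose[1]); return A@T[:3,3]+pose[0], c@(A@T[:3,:3]).T
    c=np.stack([u,-v,-np.ones_like(u)],1)
    return d['eye'], c@Rm(d['rotation']).T
def plane(e,dr,z): return e+dr*((z-e[2])/dr[:,2])[:,None]
def tri(obs):
    A=np.zeros((3,3));b=np.zeros(3)
    for e,v in obs:
        v=v/np.linalg.norm(v);P=np.eye(3)-np.outer(v,v);A+=P;b+=P@e
    X=np.linalg.solve(A,b); return X,[round(float(np.linalg.norm((np.eye(3)-np.outer(v,v)/(v@v))@(X-e))),1) for e,v in obs]
def blobs(im,lo,hi,mn=4,roi=None):
    hsv=cv2.cvtColor(im,cv2.COLOR_RGB2HSV); m=cv2.inRange(hsv,np.array(lo),np.array(hi))
    if roi: q=np.zeros_like(m);x0,y0,x1,y1=roi;q[y0:y1,x0:x1]=255;m&=q
    n,l,s,c=cv2.connectedComponentsWithStats(m)
    return m,[(c[i].round(1).tolist(),int(s[i,4])) for i in range(1,n) if s[i,4]>=mn]
E
python3 - <<'E'
from h import *
s=r.sense(); print(s['eef_pos'],s['tcp_rot'])
rois={'scene':((205,180,250,235),(300,225,360,270)),'side':((250,170,300,235),(160,130,215,180)),'wrist':((195,220,260,320),(130,40,245,95))}
for n,(a,b) in rois.items():
    im=np.load(n+'0.npz')['image']
    print(n,'orange',blobs(im,(3,120,120),(18,255,255),3,a)[1]); 
    print(' white',blobs(im,(0,0,170),(180,60,255),20,a)[1])
    m,bl=blobs(im,(80,120,30),(98,255,255),50,a); print(' teal',bl)
    m,bl=blobs(im,(15,120,80),(32,255,255),8,b); print(' yellow',bl)
    for roi,k in((a,'r'),(b,'g')):
        x0,y0,x1,y1=roi; cv2.imwrite(f'pics/{n}_{k}.png',cv2.resize(im[y0:y1,x0:x1,::-1],None,fx=6,fy=6,interpolation=cv2.INTER_CUBIC))
# combine crops
for k in 'rg':
    L=[cv2.imread(f'pics/{n}_{k}.png') for n in rois]; h=400
    L=[cv2.resize(i,(min(262,int(i.shape[1]*h/i.shape[0])) if k=='r' else 262,h if k=='r' else int(i.shape[0]*262/i.shape[1]))) for i in L]
    H=max(i.shape[0] for i in L); L=[cv2.copyMakeBorder(i,0,H-i.shape[0],0,0,0) for i in L]
    cv2.imwrite(f'pics/crop_{k}.png',np.hstack(L))
E
```

```text
[6.24810525e+02 7.99728972e-03 4.04108871e+02] [-3.14046232e+00 -1.08931352e-05  1.57080974e+00]
scene orange [([226.8, 198.1], 12), ([230.4, 203.9], 11), ([234.0, 208.8], 13)]
 white [([234.7, 197.8], 831), ([217.7, 192.1], 130)]
 teal [([228.4, 215.4], 406)]
 yellow [([327.1, 246.1], 132)]
side orange [([266.0, 176.5], 6), ([269.9, 182.1], 8), ([274.0, 186.7], 7)]
 white [([289.3, 170.6], 21), ([268.4, 185.6], 94), ([285.3, 212.8], 148)]
 teal [([275.2, 209.4], 732)]
 yellow [([186.8, 146.7], 76)]
wrist orange [([236.0, 260.1], 50), ([231.2, 272.5], 40), ([226.5, 285.6], 38)]
 white [([234.3, 257.9], 45), ([229.9, 270.2], 41), ([225.0, 283.2], 38), ([216.8, 304.3], 376)]
 teal [([226.7, 266.8], 1033)]
 yellow [([172.6, 66.5], 374), ([211.0, 72.3], 32)]
```

View pics/crop_r.png

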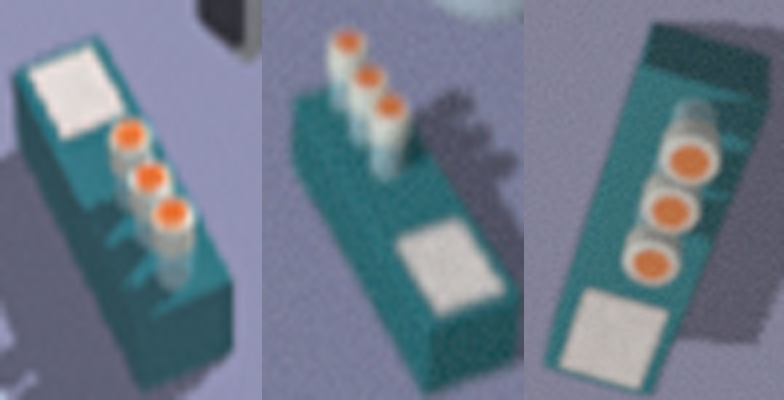

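View pics/crop_g.png

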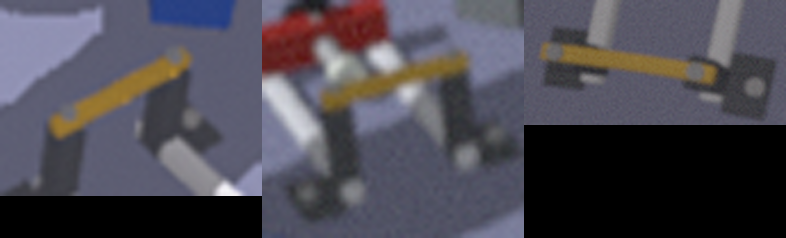

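Run:
```python
from h import *
s=r.sense(); pose=(s['eef_pos'],s['tcp_rot'])
D={n:dict(np.load(n+'0.npz')) for n in ['scene','side','wrist']}
pts={'c1':[(234,208.8),(266,176.5),(236,260.1)],'c2':[(230.4,203.9),(269.9,182.1),(231.2,272.5)],'c3':[(226.8,198.1),(274,186.7),(226.5,285.6)],'pad':[(217.7,192.1),(285.3,212.8),(216.8,304.3)]}
X={}
for k,p in pts.items():
    o=[]
    for n,q in zip(D,p):
        e,v=rays(n,D[n],q,pose); o.append((e,v[0]))
    X[k],res=tri(o); print(k,X[k].round(1),res)
d=X['c1']-X['c3']; print('spacing',np.linalg.norm(d[:2]),'yaw',np.degrees(np.arctan2(d[1],d[0])))
d=X['c1']-X['pad']; print('yaw2',np.degrees(np.arctan2(d[1],d[0])), np.linalg.norm(d[:2]))
for n,roi in (('scene',(300,225,360,270)),('side',(160,130,215,180)),('wrist',(130,40,245,95))):
    m,_=blobs(D[n]['image'],(15,120,70),(32,255,255),8,roi)
    ys,xs=np.nonzero(m); P=np.c_[xs,ys].astype(np.float32); c=P.mean(0); w=np.linalg.svd(P-c)[2][0] if len(P)<3000 else None
    t=(P-c)@w; 
    ends=np.array([c+w*(t.min()-.5),c+w*(t.max()+.5)]); e,v=rays(n,D[n],ends,pose); q=plane(e,v,65); print(n,ends.round(1).tolist(),q.round(1).tolist(),np.linalg.norm(q[1]-q[0]),q.mean(0).round(1))
im=D['scene']['image'][225:315,290:390,::-1]; cv2.imwrite('pics/g1.png',cv2.resize(im,None,fx=6,fy=6,interpolation=cv2.INTER_CUBIC))
im=D['side']['image'][120:180,140:220,::-1]; cv2.imwrite('pics/g2.png',cv2.resize(im,None,fx=8,fy=8,interpolation=cv2.INTER_CUBIC))
```

```text
c1 [ 599.4 -111.6   65.4] [1.0, 1.0, 0.2]
c2 [ 592.7 -131.2   64. ] [1.0, 0.8, 0.3]
c3 [ 586.  -150.9   65.8] [1.0, 0.6, 0.4]
pad [ 566.1 -208.    37.7] [1.4, 0.9, 0.7]
spacing 41.54528538001037 yaw 71.20526028340508
yaw2 70.94068325905609 101.97780884621885
scene [[342.5, 237.8000030517578], [311.20001220703125, 254.6999969482422]] [[498.2, 123.0, 65.0], [583.3, 104.4, 65.0]] 87.0765466744798 [540.7 113.7  65. ]
side [[201.60000610351562, 142.39999389648438], [172.5, 151.0]] [[575.9, 104.6, 65.0], [497.7, 121.6, 65.0]] 79.99122762113818 [536.8 113.1  65. ]
wrist [[137.6999969482422, 61.599998474121094], [213.6999969482422, 72.4000015258789]] [[498.1, 122.5, 65.0], [581.0, 104.5, 65.0]] 84.82744102861237 [539.6 113.5  65. ]
```

View pics/g1.png

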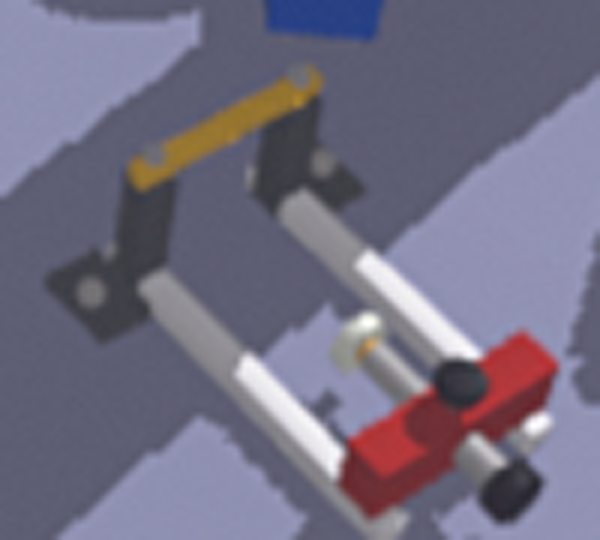

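View pics/g2.png

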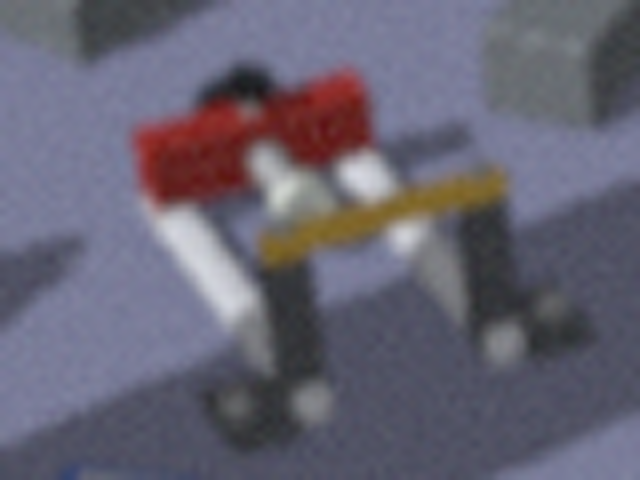

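Run:
```python
from h import *
s=r.sense(); pose=(s['eef_pos'],s['tcp_rot'])
D={n:dict(np.load(n+'0.npz')) for n in ['scene','side','wrist']}
def f(n,px,z):
    e,v=rays(n,D[n],px,pose); return plane(e,v,z).round(0)[:,:2].tolist()
print('flask scene',f('scene',[(165,243),(201,268),(240,316)],0))
print('flask side',f('side',[(262,137),(293,162),(332,182)],0))
print('brown top corners wrist',f('wrist',[(66,255),(138,231),(149,250),(75,277)],36))
print('blue',f('wrist',[(93,92),(115,109),(50,179),(33,165)],36))
print('jar,bottle',f('scene',[(168,163),(144,190)],10))
print('grey',f('scene',[(307,317),(335,322)],36))
print('teal',f('wrist',[(231,227),(256,234),(227,317),(201,310)],36))
```

```text
flask scene [[749.0, -196.0], [738.0, -77.0], [762.0, 72.0]]
flask side [[782.0, 94.0], [758.0, -53.0], [768.0, -178.0]]
brown top corners wrist [[328.0, -138.0], [466.0, -89.0], [477.0, -118.0], [332.0, -179.0]]
blue [[423.0, 96.0], [453.0, 72.0], [332.0, -15.0], [302.0, 7.0]]
jar,bottle [[561.0, -434.0], [678.0, -383.0]]
grey [[689.0, 182.0], [661.0, 226.0]]
teal [[592.0, -81.0], [624.0, -91.0], [579.0, -234.0], [541.0, -221.0]]
```

>>> carry_out --steps '[[[0,-0.035,-0.008,0.02,6],[0,-0.07,-0.016,0.06,12],[0,-0.1,-0.022,0.1,19],[0,-0.112,-0.026,0.14,19],[0,-0.112,-0.026,0.15,19],[0,-0.112,-0.026,0.15,19]]]'

```text
clock: 0.75
eef_pos: [598.1, -111.9, 252.6]
tcp_rot: [-3.137, 0.001, 1.239]
contact_force: [0.4, 0.5, 0.3]
opening: 0.002
```

Run:
```python
from h import *
s=r.sense(); print(s['clock'],s['eef_pos'],s['tcp_rot'],s['contact_force'],s['opening'])
snap('wrist','w1');s2=snap('side','s1')
```

```text
0.75 [ 598.06209997 -111.89941016  252.59270914] [-3.13685331e+00  6.46207692e-04  1.23860215e+00] [0.38350163 0.52660063 0.25862644] 0.0022218256594090727
```

View pics/w1.png

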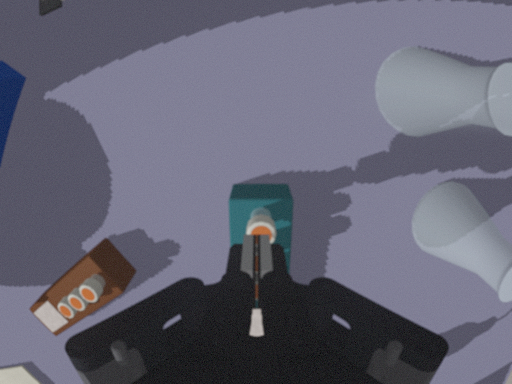

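View pics/s1.png

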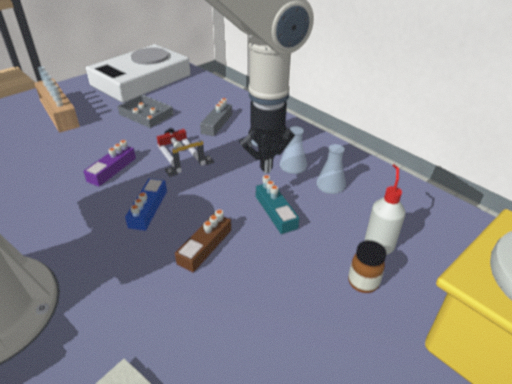

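Run:
```python
from h import *
d=dict(np.load('w1.npz')); s=r.sense();p=(s['eef_pos'],s['tcp_rot'])
print(blobs(d['image'],(3,120,120),(18,255,255),3,(240,200,285,240))[1])
e,v=rays('wrist',d,[(261.5,232),(249,186),(275,186)],p); print(plane(e,v,65).round(1)); 
A=Rm(p[1]);print((np.array([601,-112,0])-p[0])@A)
e,v=rays('wrist',d,[(231,184),(291,184)],p);print(plane(e,v,36).round(1))
```

```text
[([261.0, 231.0], 128)]
[[ 603.  -111.2   65. ]
 [ 605.6  -81.5   65. ]
 [ 619.5  -86.3   65. ]]
[-1.22348554e-01  1.27848600e+00  2.55519673e+02]
[[591.1 -84.8  36. ]
 [628.9 -97.9  36. ]]
```

>>> carry_out --steps '[[[0,0,0.002,0.008,0],[0,0,0.002,0.012,0],[0,0,0.002,0.014,0],[0,0,0.002,0.016,0],[0,0,0.002,0.018,0],[0,0,0.002,0.02,0],[0,0,0.002,0.0215,0],[0,0,0.002,0.0225,0]]]'

```text
clock: 1.65
eef_pos: [601.6, -112.1, 233.4]
tcp_rot: [3.141, -0.0, 1.24]
contact_force: [-2.0, 1.1, 6.2]
opening: 0.002
```

>>> carry_out --steps '[[[0,0,0,0.002,0],[0,0,0,0.004,0],[0,0,0,0.006,0],[0,0,0,0.007,0],[0,0,0,0.007,0]]]'

```text
clock: 2.15
eef_pos: [601.9, -112.1, 229.2]
tcp_rot: [3.14, -0.001, 1.24]
contact_force: [-10.3, 2.9, 30.1]
opening: -0.002
```

>>> carry_out --steps '[[[0,0,0,-0.01,0],[0,0,0,-0.022,0],[0,-0.02,0,-0.022,0],[0,-0.021,0,-0.015,0],[0,-0.021,0,-0.007,0],[0,-0.021,0,-0.004,0],[0,-0.021,0,-0.002,0],[0,-0.021,0,0,0]]]'

```text
clock: 2.95
eef_pos: [595.3, -131.9, 229.2]
tcp_rot: [3.14, 0.0, 1.24]
contact_force: [-7.5, -2.7, 30.5]
opening: 0.001
```

>>> carry_out --steps '[[[0,0,0,0.002,0],[0,0,0,0.003,0],[0,0,0,0.004,0],[0,0,0,0.004,0]]]'

```text
clock: 3.35
eef_pos: [595.6, -131.9, 229.0]
tcp_rot: [3.14, 0.001, 1.241]
contact_force: [-15.6, -0.1, 47.1]
opening: -0.001
```

>>> carry_out --steps '[[[0,0,0,-0.01,0],[0,0,0,-0.022,0],[0,-0.02,0,-0.022,0],[0,-0.021,0,-0.015,0],[0,-0.021,0,-0.007,0],[0,-0.021,0,-0.004,0],[0,-0.021,0,-0.002,0],[0,-0.021,0,0,0]]]'

```text
clock: 4.15
eef_pos: [589.1, -151.6, 229.2]
tcp_rot: [3.14, 0.002, 1.241]
contact_force: [-9.6, -1.9, 33.7]
opening: -0.002
```

>>> carry_out --steps '[[[0,0,0,-0.03,0],[60,0,0,-0.08,0],[85,-0.03,0,-0.1,0],[85,-0.065,0,-0.11,0],[85,-0.065,0,-0.11,0],[85,-0.065,0,-0.11,0]]]'

```text
clock: 4.75
eef_pos: [567.8, -212.7, 338.5]
tcp_rot: [3.141, 0.001, 1.24]
contact_force: [-0.7, 0.0, 1.2]
opening: 0.841
```

Run:
```python
from h import *
s=r.sense(); print(s['clock'],s['eef_pos'],s['tcp_rot'],s['contact_force'],s['opening'])
np.savez('p2.npz',a=s['eef_pos'],b=s['tcp_rot'])
w=snap('wrist','w2');a=snap('side','s2');b=snap('scene','c2')
cv2.imwrite('pics/w2b.png',cv2.resize(w['image'][:,:,::-1],None,fx=1.5,fy=1.5))
L=[cv2.resize(a['image'][165:240,230:320,::-1],None,fx=4,fy=4,interpolation=2),cv2.resize(b['image'][170:245,190:280,::-1],None,fx=4,fy=4,interpolation=2)]
cv2.imwrite('pics/c2b.png',np.hstack(L))
for n,d,roi in(('side',a,(230,165,320,240)),('scene',b,(190,170,280,245)),('wrist',w,(150,150,360,330))): print(n,blobs(d['image'],(3,120,120),(18,255,255),3,roi)[1])
```

```text
4.75 [ 567.8447238  -212.71903525  338.46527509] [3.14089022e+00 9.68095104e-04 1.24002177e+00] [-0.71842317  0.01346839  1.20011293] 0.8407868409385864
side [([265.8, 178.8], 6), ([270.0, 184.0], 9), ([273.7, 189.2], 10)]
scene [([278.7, 170.3], 3), ([276.3, 174.2], 10), ([272.9, 179.1], 10), ([277.6, 186.4], 19), ([227.0, 200.4], 11), ([230.5, 205.8], 10), ([234.3, 211.0], 13)]
wrist []
```

View pics/w2b.png

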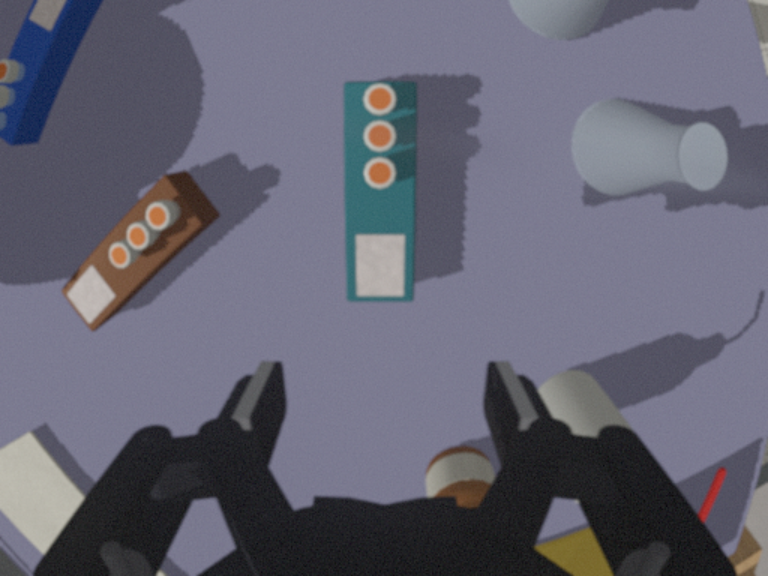

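View pics/c2b.png

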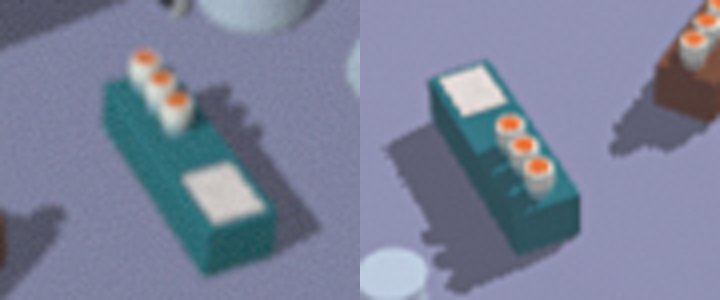

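Run:
```python
from h import *
q=np.load('p2.npz');p=(q['a'],q['b']);d=dict(np.load('w2.npz'))
b=blobs(d['image'],(3,100,100),(18,255,255),30,(230,40,275,135))[1];print(b)
b=sorted([x[0] for x in b],key=lambda t:t[1])[:3]
e,v=rays('wrist',d,b,p);C=plane(e,v,56);print(C.round(1))
e,v=rays('wrist',d,[(380/1.5,265/1.5),(347/1.5,300/1.5),(414/1.5,300/1.5),(345/1.5,83/1.5),(416/1.5,83/1.5)],p);P=plane(e,v,36);print(P.round(1))
u=C[0]-C[2];u/=np.linalg.norm(u);ctr=C.mean(0)-36*u;print('yaw',np.degrees(np.arctan2(u[1],u[0])),'ctr',ctr,'len',np.linalg.norm(C[0]-C[2]))
A=Rm(p[1]);g=ctr-50*u;print('grip shift tool',((np.array([g[0],g[1],177])-p[0])@A).round(1), 'toolyaw',np.degrees(p[1][2]), 'ctrmean corners',P[1:].mean(0))
```

```text
[([252.8, 65.4], 155), ([252.7, 90.3], 154), ([252.7, 115.0], 152)]
[[ 599.6 -112.4   56. ]
 [ 592.6 -132.3   56. ]
 [ 585.7 -152.1   56. ]]
[[ 566.4 -208.7   36. ]
 [ 538.3 -224.    36. ]
 [ 579.5 -238.2   36. ]
 [ 583.9  -94.8   36. ]
 [ 623.7 -108.7   36. ]]
yaw 70.76035768506937 ctr [ 580.74068745 -166.26867687   56.        ] len 42.05212141815373
grip shift tool [ -1.7  -3.3 161.5] toolyaw 71.04801378127087 ctrmean corners [ 581.3573355  -166.43447944   36.        ]
```

>>> carry_out --squeeze 25 --steps '[[[85,-0.002,-0.003,0.045,0],[85,-0.002,-0.003,0.09,0],[85,-0.002,-0.003,0.13,0],[85,-0.002,-0.003,0.152,0],[85,-0.002,-0.003,0.161,0],[85,-0.002,-0.003,0.1625,0],[85,-0.002,-0.003,0.1625,0]]]'

```text
clock: 5.6
eef_pos: [565.0, -212.6, 176.1]
tcp_rot: [3.141, 0.001, 1.243]
contact_force: [0.2, -0.1, -0.2]
opening: 0.845
```

>>> carry_out --squeeze 25 --steps '[[[60,0,0,0,0],[40,0,0,0,0],[30,0,0,0,0],[30,0,0,0,0],[30,0,0,0,0],[30,0,0,0,0]]]'

```text
clock: 6.2
eef_pos: [565.6, -212.8, 177.6]
tcp_rot: [3.139, 0.001, 1.243]
contact_force: [0.4, 1.5, 6.5]
opening: 0.509
```

Run:
```python
from h import *
s=r.sense(); print(s['clock'],s['eef_pos'],s['tcp_rot'],s['contact_force'],s['opening'])
np.savez('p3.npz',a=s['eef_pos'],b=s['tcp_rot'])
snap('wrist','w3');snap('side','s3')
```

```text
6.2 [ 565.64957872 -212.78548847  177.64792889] [3.13880196e+00 1.05686704e-03 1.24267487e+00] [0.35830332 1.54130709 6.53790519] 0.5085313302969955
```

View pics/w3.png

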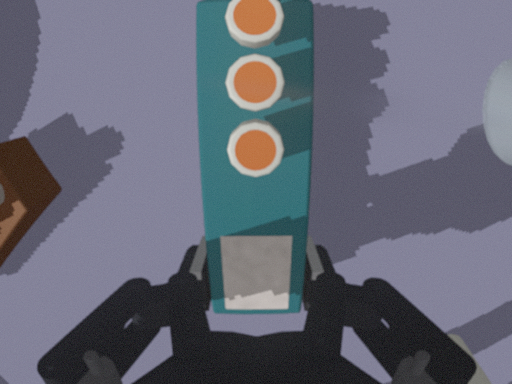

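>>> carry_out --steps '[[[30,0.01,-0.004,0,0],[30,0.025,-0.011,0,0],[30,0.042,-0.018,0,0],[30,0.06,-0.026,0,0],[30,0.08,-0.034,0,0],[30,0.1,-0.043,0,0],[30,0.115,-0.049,0,0],[30,0.12,-0.051,0,0]]]'

```text
clock: 7.1
eef_pos: [555.8, -80.7, 177.6]
tcp_rot: [3.139, 0.001, 1.245]
contact_force: [-0.1, -3.3, 1.1]
opening: 0.512
```

Run:
```python
from h import *
s=r.sense(); print(s['clock'],s['eef_pos'],s['tcp_rot'],s['contact_force'],s['opening'])
np.savez('p4.npz',a=s['eef_pos'],b=s['tcp_rot'])
w=snap('wrist','w4');snap('side','s4')
cv2.imwrite('pics/w4b.png',cv2.resize(w['image'][:,:,::-1],None,fx=1.5,fy=1.5))
```

```text
7.1 [555.83430608 -80.67202149 177.60542611] [3.13885932e+00 1.13531871e-03 1.24483629e+00] [-0.06621169 -3.30679953  1.11077314] 0.5117340554817853
```

View pics/w4b.png

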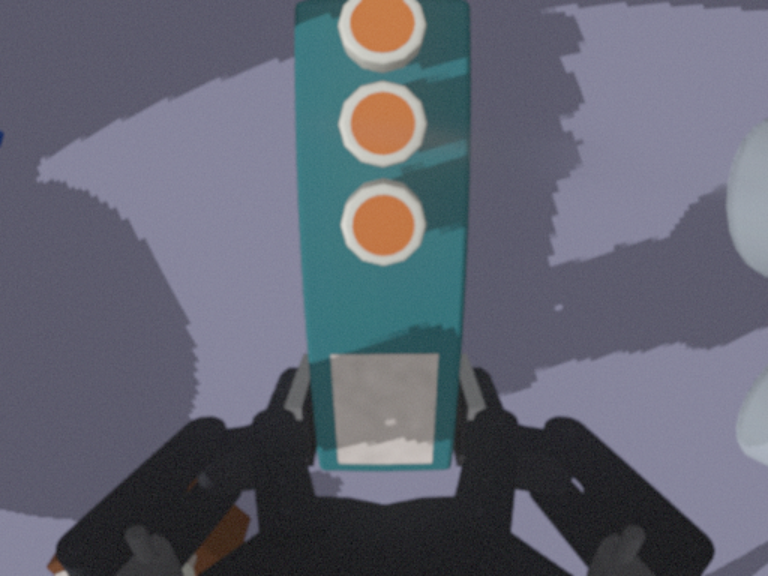

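View pics/s4.png

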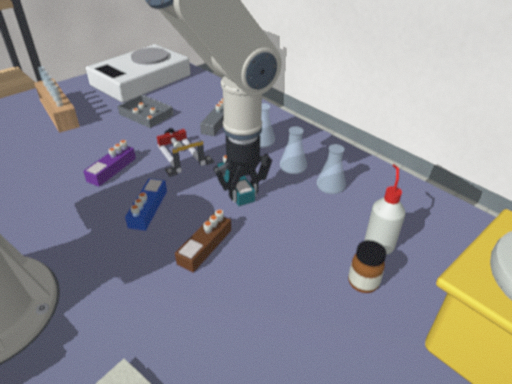

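Run:
```python
from h import *
d=np.load('wrist0.npz')['image'];cv2.imwrite('pics/z1.png',cv2.resize(d[0:100,125:255,::-1],None,fx=6,fy=6,interpolation=2))
```

```text
(no output)
```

View pics/z1.png

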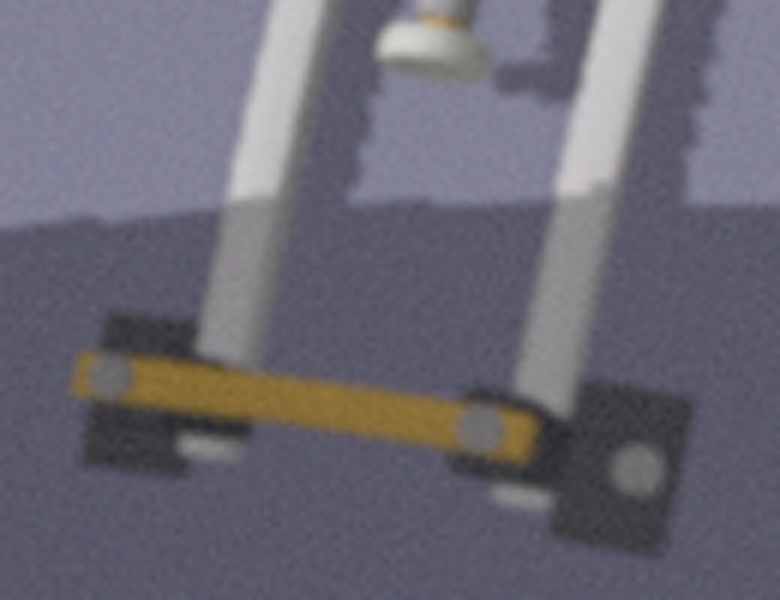

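Run:
```python
from h import *
d=dict(np.load('wrist0.npz'));p=(np.array([624.8,0,404.1]),np.array([-3.1403,0,1.5708]))
def f(px,z):
    px=np.array(px,float)/6-0.42+np.array([125,0]); e,v=rays('wrist',d,px,p); return plane(e,v,z)
B=f([(111,376),(481,428)],68);print('bolts',B.round(1),B.mean(0).round(1),np.linalg.norm(B[1]-B[0]))
L=f([(275,0),(198,350)],12);Rr=f([(603,0),(515,400)],12);print(L.round(1),Rr.round(1))
ang=lambda a:np.degrees(np.arctan2(a[0,1]-a[1,1],a[0,0]-a[1,0]))
bb=B[1]-B[0];print('yaws bar',90+np.degrees(np.arctan2(bb[1],bb[0])),ang(L),ang(Rr))
S=f([(432,62)],22);print('plunger',S.round(1))
E=f([(74,385),(540,445)],65);print(E.round(1),E.mean(0))
yaw=np.radians(77.9);u=np.array([np.cos(yaw),np.sin(yaw)]);n=np.array([-u[1],u[0]])
c=np.array([539.8,113.5])
for k,v in dict(B=B,L=L,R=Rr,S=S).items(): print(k,((v[:,:2]-c)@u).round(1),((v[:,:2]-c)@n).round(1))
# scene, side bolts and plunger
D=dict(np.load('scene0.npz'));px=np.array([(155,156),(303,75),(355,345)])/6-.42+np.array([290,225])
e,v=rays('scene',D,px,p)
q=np.vstack([plane(e,v[:2],68),plane(e,v[2:],22)]);print(q.round(1),((q[:,:2]-c)@u).round(1),((q[:,:2]-c)@n).round(1))
# rail edges in scene: outer/top edges
px=np.array([(292,215),(450,352),(372,253),(480,345),(145,290),(340,478),(240,357),(340,478)])/6-.42+np.array([290,225])
e,v=rays('scene',D,px,p);q=plane(e,v,12);print(q.round(1),((q[:,:2]-c)@u).round(1),((q[:,:2]-c)@n).round(1))
```

```text
bolts [[505.5 120.7  68. ]
 [572.2 106.2  68. ]] [538.8 113.4  68. ] 68.19330335607886
[[519.1 206.8  12. ]
 [503.2 131.4  12. ]] [[587.1 200.8  12. ]
 [569.5 116.2  12. ]]
yaws bar 77.7753736927292 78.0720329279559 78.2521129872851
plunger [[554.5 186.2  22. ]]
[[497.1 120.2  65. ]
 [581.8 103.1  65. ]] [539.44713433 111.61960124  65.        ]
B [-0.2 -0.3] [ 35.  -33.2]
L [86.9  9.8] [39.8 39.6]
R [95.2  8.9] [-27.9 -28.5]
S [74.2] [0.9]
[[570.5 105.1  68. ]
 [502.6 119.3  68. ]
 [555.6 186.7  22. ]] [-1.8 -2.1 74.9] [-31.8  37.6  -0.1]
[[515.4 132.7  12. ]
 [527.4 209.   12. ]
 [509.6 164.1  12. ]
 [517.4 214.9  12. ]
 [581.  115.5  12. ]
 [597.6 211.6  12. ]
 [580.9 157.6  12. ]
 [597.6 211.6  12. ]] [ 13.6  90.8  43.1  94.4  10.6 108.   51.8 108. ] [ 27.9  32.1  40.1  43.1 -39.9 -35.9 -30.9 -35.9]
```

>>> carry_out --steps '[[[30,0.004,-0.006,0,-0.5],[30,0.009,-0.016,0,-1.5],[30,0.015,-0.028,0,-3],[30,0.021,-0.04,0,-4.5],[30,0.027,-0.052,0,-6],[30,0.0305,-0.059,0,-6.7],[30,0.031,-0.06,0,-6.7],[30,0.031,-0.06,0,-6.7]]]'

```text
clock: 8.0
eef_pos: [508.4, -32.1, 177.6]
tcp_rot: [3.141, 0.001, 1.361]
contact_force: [-3.7, 4.1, 10.8]
opening: 0.514
```

Run:
```python
from h import *
s=r.sense(); print(s['clock'],s['eef_pos'],s['tcp_rot'],np.degrees(s['tcp_rot'][2]),s['contact_force'],s['opening'])
np.savez('p5.npz',a=s['eef_pos'],b=s['tcp_rot'])
w=snap('wrist','w5');a=snap('side','s5');b=snap('scene','c5')
cv2.imwrite('pics/m5.png',np.hstack([cv2.resize(w['image'][:200,100:420,::-1],(520,325)),cv2.resize(b['image'][200:320,280:400,::-1],(325,325),interpolation=2)])[:, :800])
print(blobs(w['image'],(3,100,100),(18,255,255),30,(200,0,320,190))[1])
```

```text
8.0 [508.38835198 -32.12213303 177.5802671 ] [3.14109959e+00 5.52449438e-04 1.36142505e+00] 78.00390943367626 [-3.71194132  4.05400265 10.83802683] 0.5138316118819227
[([253.9, 15.8], 1217), ([254.4, 81.5], 1355), ([254.9, 149.5], 1261)]
```

View pics/m5.png

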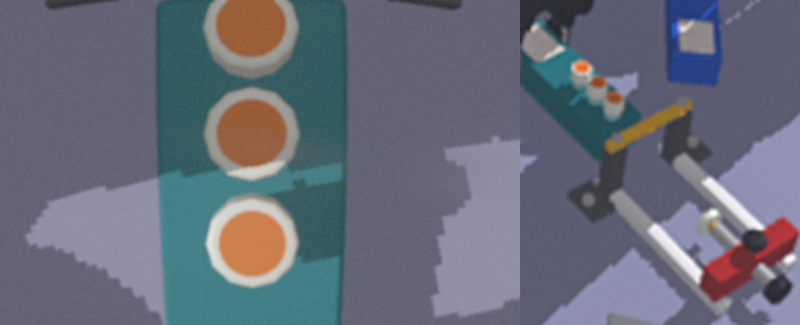

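View pics/c5.png

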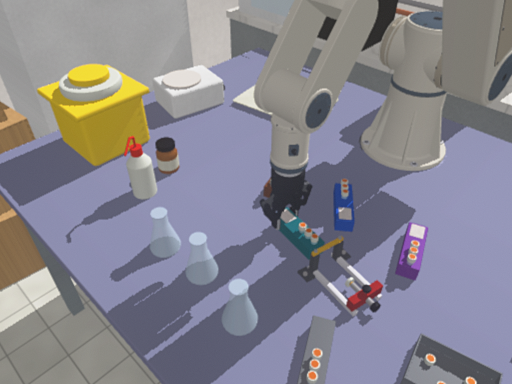

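Run:
```python
from h import *
q=np.load('p5.npz');p=(q['a'],q['b']);d=dict(np.load('w5.npz'))
yaw=np.radians(78);u=np.array([np.cos(yaw),np.sin(yaw)]);n=np.array([-u[1],u[0]]);c=np.array([539.8,113.5])
def f(px,z):
    e,v=rays('wrist',d,px,p);w=plane(e,v,z);return np.c_[(w[:,:2]-c)@u,(w[:,:2]-c)@n].round(1).tolist()
print('caps',f([(253.9,15.8),(254.4,81.5),(254.9,149.5)],56))
print('rack edges z36',f([(197,20),(312.5,20)],36))
print('feet',f([(192,2),(339,2)],4))
cv2.imwrite('pics/z5.png',cv2.resize(d['image'][0:40,110:400,::-1],(800,110),interpolation=2))
```

```text
caps [[-43.3, 1.1], [-63.9, 1.0], [-84.8, 0.9]]
rack edges z36 [[-38.8, 22.2], [-38.9, -20.3]]
feet [[-20.7, 31.0], [-19.8, -39.6]]
```

View pics/z5.png

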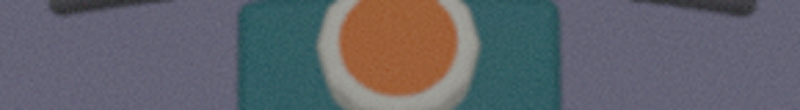

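Run:
```python
from h import *
q=np.load('p5.npz');p=(q['a'],q['b']);d=dict(np.load('w5.npz'))
yaw=np.radians(78);u=np.array([np.cos(yaw),np.sin(yaw)]);n=np.array([-u[1],u[0]]);c=np.array([539.8,113.5])
for z in (3,6):
    e,v=rays('wrist',d,[(129,4.5),(382.6,5)],p);w=plane(e,v,z);print(np.c_[(w[:,:2]-c)@u,(w[:,:2]-c)@n].round(1))
```

```text
[[-17.1  64.4]
 [-17.7 -63.3]]
[[-18.2  63.1]
 [-18.8 -61.9]]
```

>>> carry_out --steps '[[[30,0.003,0,-0.0008,0],[30,0.009,0,-0.0008,0],[30,0.016,0,-0.0008,0],[30,0.023,0,-0.0008,0],[30,0.03,0,-0.0008,0],[30,0.036,0,-0.0008,0],[30,0.039,0,-0.0008,0],[30,0.04,0,-0.0008,0]]]'

```text
clock: 8.95
eef_pos: [516.9, 7.4, 178.3]
tcp_rot: [3.141, 0.0, 1.362]
contact_force: [1.3, -0.4, -4.9]
opening: 0.514
```

Run:
```python
from h import *
s=r.sense(); print(s['clock'],s['eef_pos'],s['tcp_rot'],s['contact_force'],s['opening'])
w=snap('wrist','w6');b=snap('scene','c6');a=snap('side','s6')
cv2.imwrite('pics/m6.png',np.hstack([cv2.resize(w['image'][:,:,::-1],(433,325)),cv2.resize(b['image'][200:320,280:400,::-1],(325,325),interpolation=2)]))
```

```text
8.95 [516.87887413   7.38014839 178.33440574] [3.14149975e+00 3.80229273e-04 1.36151989e+00] [ 1.2691942  -0.35296865 -4.86697562] 0.5141921969106499
```

View pics/m6.png

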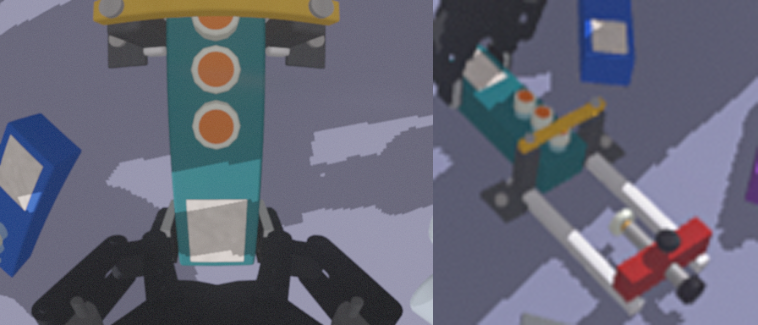

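>>> carry_out --steps '[[[30,0,0,0.0005,0],[30,0.005,0,0.0005,0],[30,0.012,0,0.0005,0],[30,0.02,0,0.0005,0],[30,0.028,0,0.0005,0],[30,0.036,0,0.0005,0],[30,0.042,0,0.0005,0],[30,0.045,0,0.0005,0]]]'

```text
clock: 9.9
eef_pos: [526.3, 51.7, 177.9]
tcp_rot: [3.141, 0.0, 1.362]
contact_force: [0.2, -0.8, -4.0]
opening: 0.508
```

```bash
cat > st.py <<'E'
from h import *
import sys
s=r.sense(); yaw=np.radians(78);u=np.array([np.cos(yaw),np.sin(yaw)]);n=np.array([-u[1],u[0]]);c=np.array([539.8,113.5])
e=s['eef_pos'];f=s['contact_force'];t=(e[:2]-c)@u
print('t',s['clock'],'TCP gx',t.round(2),'gy',((e[:2]-c)@n).round(2),'z',e[2].round(2),'front~',(t+119).round(1),'Fx',(f[:2]@u).round(2),'Fy',(f[:2]@n).round(2),'Fz',f[2].round(2),'op',round(s['opening'],3),'yaw',np.degrees(s['tcp_rot'][2]).round(2))
E
python3 st.py
```

```text
t 9.9 TCP gx -63.24 gy 0.36 z 177.86 front~ 55.8 Fx -0.73 Fy -0.35 Fz -4.02 op 0.508 yaw 78.03
```

>>> carry_out --steps '[[[30,0,0,0.0005,0],[30,0.002,0,0.0005,0],[30,0.004,0,0.0005,0],[30,0.006,0,0.0005,0],[30,0.008,0,0.0005,0],[30,0.01,0,0.0005,0],[30,0.01,0,0.0005,0]]]'

```text
clock: 10.6
eef_pos: [528.6, 61.6, 177.6]
tcp_rot: [3.141, 0.0, 1.362]
contact_force: [-1.2, -2.8, 5.6]
opening: 0.512
```

```bash
python3 st.py
python3 - <<'E'
from h import *
w=snap('wrist','w7');b=snap('scene','c7');a=snap('side','s7')
cv2.imwrite('pics/m7.png',np.hstack([cv2.resize(w['image'][:,:,::-1],(433,325)),cv2.resize(b['image'][230:320,300:390,::-1],(325,325),interpolation=2)]))
E
```

```text
t 10.6 TCP gx -53.05 gy 0.13 z 177.6 front~ 65.9 Fx -2.96 Fy 0.63 Fz 5.6 op 0.512 yaw 78.02
```

View pics/m7.png

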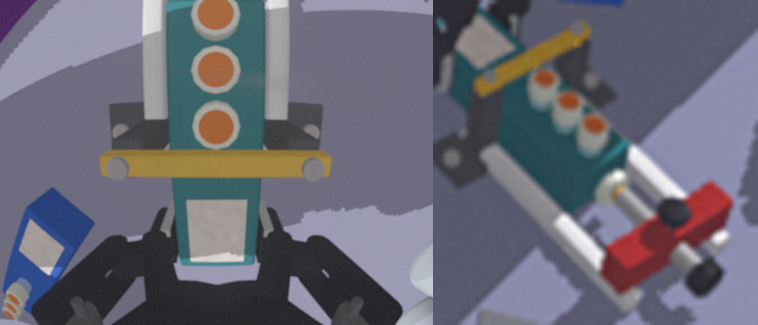

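>>> carry_out --steps '[[[30,0.001,0,0,0],[30,0.002,0,0,0],[30,0.003,0,0,0],[30,0.004,0,0,0],[30,0.004,0,0,0],[30,0.004,0,0,0]]]'

```text
clock: 11.35
eef_pos: [529.5, 65.6, 177.6]
tcp_rot: [3.141, -0.0, 1.362]
contact_force: [-0.2, -1.5, 3.2]
opening: 0.51
```

```bash
python3 st.py
```

```text
t 11.35 TCP gx -48.95 gy 0.13 z 177.6 front~ 70.0 Fx -1.54 Fy -0.1 Fz 3.24 op 0.51 yaw 78.02
```

>>> carry_out --steps '[[[30,0.0005,0,0,0],[30,0.001,0,0,0],[30,0.0015,0,0,0],[30,0.002,0,0,0],[30,0.002,0,0,0]]]'

```text
clock: 11.85
eef_pos: [529.9, 67.7, 177.6]
tcp_rot: [3.141, -0.0, 1.362]
contact_force: [-1.2, -4.3, 3.4]
opening: 0.515
```

```bash
python3 st.py
```

```text
t 11.85 TCP gx -46.88 gy 0.11 z 177.63 front~ 72.1 Fx -4.47 Fy 0.28 Fz 3.36 op 0.515 yaw 78.02
```

>>> carry_out --steps '[[[30,0.0005,0,0,0],[30,0.001,0,0,0],[30,0.0015,0,0,0],[30,0.0015,0,0,0]]]'

```text
clock: 12.25
eef_pos: [530.2, 68.9, 177.6]
tcp_rot: [3.141, 0.0, 1.362]
contact_force: [-1.7, -6.6, 3.9]
opening: 0.51
```

```bash
python3 st.py
```

```text
t 12.25 TCP gx -45.58 gy 0.11 z 177.62 front~ 73.4 Fx -6.79 Fy 0.32 Fz 3.92 op 0.51 yaw 78.02
```

>>> carry_out --steps '[[[30,0.0005,0,0,0],[30,0.001,0,0,0],[30,0.001,0,0,0]]]'

```text
clock: 12.55
eef_pos: [530.3, 69.5, 177.6]
tcp_rot: [3.141, 0.001, 1.362]
contact_force: [-1.1, -9.0, 3.9]
opening: 0.51
```

```bash
python3 st.py
```

```text
t 12.55 TCP gx -45.0 gy 0.14 z 177.62 front~ 74.0 Fx -9.07 Fy -0.8 Fz 3.87 op 0.51 yaw 78.02
```

>>> carry_out --steps '[[[30,0.0004,0,0,0],[30,0.0006,0,0,0],[30,0.0006,0,0,0],[30,0.0006,0,0,0]]]'

```text
clock: 12.95
eef_pos: [530.3, 69.6, 177.6]
tcp_rot: [3.141, 0.002, 1.362]
contact_force: [-0.9, -9.5, 4.0]
opening: 0.514
```

```bash
python3 st.py
```

```text
t 12.95 TCP gx -44.88 gy 0.15 z 177.6 front~ 74.1 Fx -9.47 Fy -1.07 Fz 4.04 op 0.514 yaw 78.02
```

>>> carry_out --steps '[[[30,0.0008,0,0,0],[30,0.001,0,0,0],[30,0.001,0,0,0],[30,0.001,0,0,0]]]'

```text
clock: 13.35
eef_pos: [530.4, 70.0, 177.6]
tcp_rot: [3.141, 0.002, 1.362]
contact_force: [-0.8, -10.1, 4.8]
opening: 0.515
```

```bash
python3 st.py
```

```text
t 13.35 TCP gx -44.5 gy 0.11 z 177.61 front~ 74.5 Fx -10.04 Fy -1.3 Fz 4.79 op 0.515 yaw 78.02
```

>>> carry_out --steps '[[[53,0,0,0,0],[56,0,0,0,0],[60,0,0,0,0],[65,0,0,0,0],[70,0,0,0,0],[70,0,0,0,0]]]'

```text
clock: 13.95
eef_pos: [530.4, 70.1, 177.6]
tcp_rot: [3.141, 0.002, 1.362]
contact_force: [0.4, 0.8, -0.3]
opening: 0.695
```

```bash
python3 st.py
python3 - <<'E'
from h import *
w=snap('wrist','w8');b=snap('scene','c8');a=snap('side','s8')
cv2.imwrite('pics/m8.png',np.hstack([cv2.resize(w['image'][:,:,::-1],(433,325)),cv2.resize(b['image'][230:320,300:390,::-1],(325,325),interpolation=2)]))
for f in('w7','w8'): print(blobs(np.load(f+'.npz')['image'],(3,100,100),(18,255,255),30,(200,0,320,175))[1])
E
```

```text
t 13.95 TCP gx -44.37 gy 0.14 z 177.57 front~ 74.6 Fx 0.9 Fy -0.17 Fz -0.27 op 0.695 yaw 78.02
[([254.4, 15.9], 1217), ([254.7, 81.7], 1362), ([255.2, 149.7], 1280)]
[([254.6, 18.1], 1284), ([254.8, 85.2], 1361), ([255.1, 153.1], 1272)]
```

View pics/m8.png

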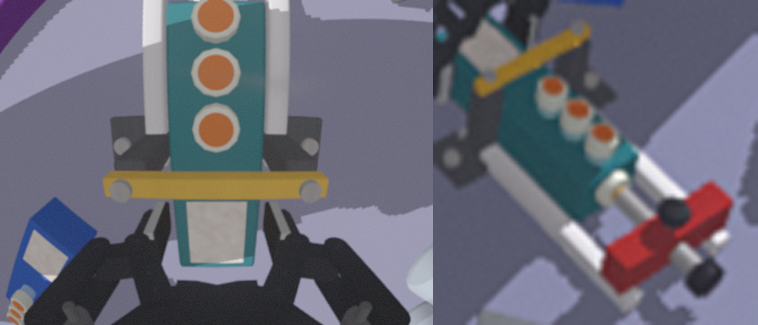

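>>> carry_out --steps '[[[70,0,0,-0.01,0],[70,0,0,-0.03,0],[70,0,0,-0.06,0],[70,-0.01,0,-0.1,0],[70,-0.03,0,-0.13,0],[70,-0.06,0,-0.16,0],[70,-0.06,0,-0.16,0]]]'

```text
clock: 14.8
eef_pos: [518.6, 9.7, 342.4]
tcp_rot: [3.135, 0.002, 1.36]
contact_force: [0.1, 0.9, 0.4]
opening: 0.7
```

```bash
python3 st.py
python3 - <<'E'
from h import *
s=r.sense();p=(s['eef_pos'],s['tcp_rot'])
w=snap('wrist','w9');b=snap('scene','c9')
cv2.imwrite('pics/m9.png',np.hstack([cv2.resize(w['image'][:,:,::-1],(433,325)),cv2.resize(b['image'][230:320,300:390,::-1],(325,325),interpolation=2)]))
bl=blobs(w['image'],(3,100,100),(18,255,255),30,(200,0,320,200))[1];print(bl)
yaw=np.radians(78);u=np.array([np.cos(yaw),np.sin(yaw)]);n=np.array([-u[1],u[0]]);c=np.array([539.8,113.5])
e,v=rays('wrist',w,[x[0] for x in bl],p);q=plane(e,v,56)[:,:2]-c;print(np.c_[q@u,q@n].round(1))
E
```

```text
t 14.8 TCP gx -105.93 gy -0.84 z 342.42 front~ 13.1 Fx 0.89 Fy 0.14 Fz 0.43 op 0.7 yaw 77.94
[([252.0, 1.2], 40), ([251.9, 20.2], 144), ([252.2, 43.9], 147)]
[[57.1  0.5]
 [39.5  0.6]
 [18.2  0.4]]
```

View pics/m9.png

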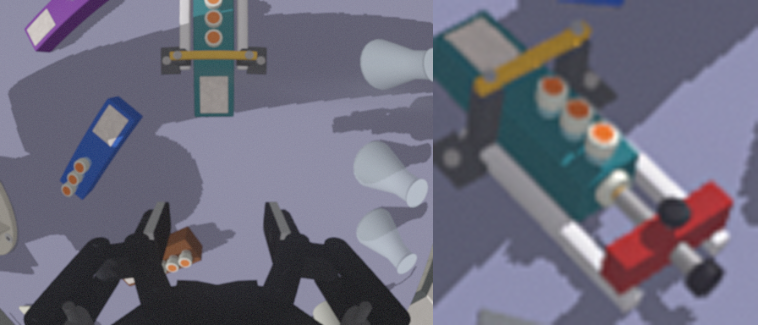

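View pics/c9.png

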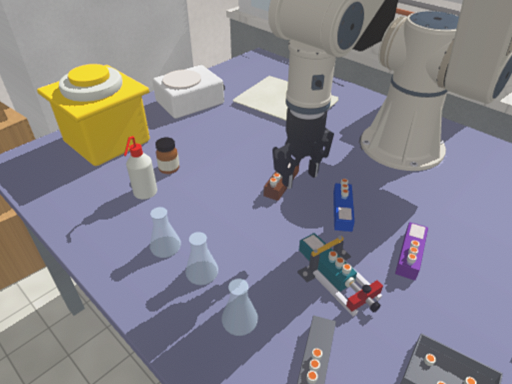

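```bash
python3 -c "
from h import *
print(workorder.sign_off())"
```

```text
the job is handed in; nothing more can be done
None
```

I pressed the three caps home, slid the teal block under the yellow bar onto the stop's plunger, let go, and handed the job in at about 15 s. I have no verdict on the run.

- **Caps:** each one bottomed out with the fingertips about 56 mm above the bench, at roughly 30 N. Cap 2 briefly reached 47 N under the fingertips, higher than I meant. The 40 N limit is worded for the arm and gripper body, so I believe it does not apply to the tips.
- **Slide:** partway under the bar the wrist showed about -4 to -5 N vertically, so the gripper was carrying the block's weight, although the task says never to lift it. The tool had risen only 0.7 mm. I lowered it again before the stop, and saw no sign of bar contact.
- **Plunger:** contact came at about 72 mm beyond the bar, with force rising about 4 N per mm. The peak wrist reading was 10 N, which I put at about 8 N on the plunger after taking off 2 N for friction.
- **Final position:** after release the block sprang back about 1 mm. That suggests about 4 N is still on the plunger, but this is inferred from the camera, not measured. The last wrist and scene views show the block flat and about 0.5 mm off the lane's middle line. It sits square, with the last cap about 18 mm past the bar and the front against the plunger.
- **Bystanders:** none looks to have moved in the last view.

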